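# Free the specimen plate from its hold-down fixture and lay it in the blue tray

## Task

Swing the red-handled hold-down bar up until it stands upright, then slide the dark specimen plate straight out from beneath it through an open end of the fixture, keeping it level until it is completely clear of the fixture. Lower the plate into the empty blue tray so that it lies flat on the tray's floor, set down before you let go, not dropped. Leave the bar standing up, and do not tip over the brown bottle.

Things in the scene. Friction and masses are not known exactly. Their poses are not given: they have to be found in the camera images.
- fixture: grey hold-down fixture fixed to the bench; pose varies. Origin: centre of its underside. Bed 112 mm wide (x), 80 mm long (y), top 32 mm up, open at both ends: the plate slides along the fixture's y, either way. Two hinge posts 80 mm tall at x = +75 mm. Foot flanges reach x = +-87 mm, 8 mm tall.
- bed (a point): middle of the fixture's bed top, axes as the fixture's, 32 mm up. Aluminium side walls (inner faces at x = +-44 mm) carry lips reaching over the plate's long edges to x = +-36 mm (lips 44.5 to 50.5 mm above the bench), over y = -40..40 mm only: the plate cannot be lifted until slid clear, its middle 125 mm from this point.
- bar (a joint): angle of the hold-down bar, rad: 0 = level, over the plate; grows as its free end is lifted; 1.57 = upright; stop at 1.75. A friction hinge (0.32 N m): the bar stays at the angle it is left; lifting by the handle takes about 4 N. When down, its rubber foot (60 mm along the fixture's y) sits between the plate's two blocks and stops it sliding out.
- bar_grip (a point): middle of the bar's round red handle, on its axis: 20 mm thick, 62 mm long (along the bar), at the free end, 170 mm from the hinge axis; 69.5 mm up with the bar level. It juts out beyond the fixture's -x side, free space beneath and on both sides.
- bar_hinge (a point): centre of the bar's hinge axis: at the fixture's x = +75 mm, 69.5 mm up; the axis runs along the fixture's y. The steel bar, 16 mm square, reaches from here towards the fixture's -x when level and swings up towards +x.
- plate_mid (a point): centre of the loose specimen plate (about 0.26 kg), 20 mm above its underside (40 mm tall in all). The dark plate is 84 mm (x) by 170 mm (y) by 10 mm thick, with a flat terracotta sherd 9 mm tall on its middle and a pale wooden grip block at each end. It starts on the fixture's bed, axes as the fixture's, about 45 mm projecting at each end.
- block_a (a point): centre of the wooden grip block at the plate's +y end: 24 mm wide (plate's x), 36 mm long (plate's y), 30 mm tall, standing on the 10 mm plate; this point is 25 mm above the plate's underside, 60 mm from the plate's middle. The plate can be slid and carried by either block.
- block_b (a point): the same for the like block at the plate's -y end.
- tray_floor (a point): centre of the inner floor of the empty blue tray (cream floor 4 mm above the bench), fixed; inner size 124 mm (x) by 210 mm (y), walls 6 mm thick, rims 18 mm above the bench. It stands left or right of the fixture (a grey tray full of sherds is on the other side); pose varies. The plate lies in it lengthwise along the tray's y, either way round.
- bottle_center (a point): middle of the loose brown glass bottle, 48 mm across, 115 mm tall; upright, z axis up, 57 mm above the bench; it stands beyond the fixture, to one side.

How it is judged:
By the outcome, as a careful person would: the job done as asked, in the order asked, and still so for the second after the job is handed in, with the robot touching nothing.
It also fails if it takes over 58 s, if anything falls off the work surface, if the arm or the gripper's body presses on something with over 40 N, if the wrist force passes 120 N, or if a joint passes its speed limit or range.

## Robot

A 6-joint arm with a two-finger parallel gripper is mounted at the origin on the work surface. World frame = base frame: x ahead of the robot, y to its left, z up, the work surface at z = 0. Lengths are in m, angles in rad, forces in N, time in s.
With the tool pointing down it reaches from about 0.375 to 0.975 m from the base axis. Payload 3.8 kg.
Tool frame: the origin (TCP) lies at the very end of the fingers, on their centre line; the grasp point (between the pads) lies behind it (bot.tcp_to_grasp is the y of the grasp point in the tool frame, in m); y points along the fingers, z is the direction in which the jaws open and shut, and the axes are right-handed (so a half turn about y gives the same grasp; the last joint's range is limited). The gripper opens to 85 mm and grips with 20 to 120 N. Pads are 22 mm wide; open, the fingers measure 114 mm over their backs; the gripper's body (76 mm by 85 mm) begins 54 mm behind the grasp point. The pads swing forward as they close: fully open they stand 13 mm farther back than shut.
Start: joints at [-1.167, 0.264, 1.604, -0, 1.274, -0.037], TCP at [0.288, -0.61, 0.231] pointing down, gripper open.
Joint ranges: [-2.63, 2.63], [-0.94, 2.18], [0.31, 2.57], [-1.31, 4.45], [0, 2.66], [-2.55, 2.55]. Speed limits (rad/s): [2.57, 2.57, 3.14, 3.14, 3.14, 3.14].

## Interface

Orientations are given as a rotation vector (axis times angle).
In Python, from workcell import bot, optics, workorder gives the robot as it stands.
- The arm moves only by the shell command python3 -m handwheel 'ROWS' [FORCE]. ROWS is JSON, a list of rows, each a list of 7 numbers: the shift along the tool's x, y, z in m, then the turn, a rotation vector about the tool's x, y, z in rad, then the opening, from 0 (shut) to 1 (fully open). A call has 1 to 8 rows; each row shifts and turns the commanded pose from where the row before left it, along the tool's axes as they then stand; what a row does not reach is not made up. A row lasts 1/8 s, in which the tool goes at most 62.5 mm and 10.7 degrees, less where a joint would pass 70% of its speed; a pose out of reach is approached as far as the arm can. A call with a gripper value outside its range is refused whole. The fingers move at their own pace and stop on an object; FORCE is the grip in N (left out, the last holds). Time passes only in rows, so rows that do not move let the fingers close. It gives the time, the measured TCP pose, the force and the opening at its end, in the units of the state.
- bot.read_state(): the state, without advancing time (a new reading comes with each control period).
- optics.read_camera(name): name is "side" or "top" or "wrist"; returns a dict with "image" (384x512x3 uint8, red, green, blue), "z_map" (384x512 float32, m along the optical axis (not along the pixel's ray), 0 where there is no reading), "mtx" (3x3 intrinsics, pixels), "world_from_camera" (4x4, takes a point from camera to world coordinates); the wrist camera has in their place "hand_eye" (4x4, takes a point from camera to tool coordinates, whose origin is the TCP and whose axes are the tool frame's). Camera axes: x right, y down, z forward; pixel columns grow to the right and rows downward; lengths in m; the calibration is good to about 2 mm. A picture is of the moment at which its call begins: read the wrist's pose just before it.
- workorder.finish_job(): hands the job in, once; it reports no verdict.
The state is a dict: "time": time; "q": joint angles; "joint_vel": joint speeds; "joint_torque": joint torques, N m; "tool_pos": TCP position; "tcp_rot": TCP orientation; "wrist_force": force on the tool from outside, world axes, zero at the start; "torque": the same for the moment, N m; "width": opening from 0.0 (shut) to 1.0 (fully open).
Only numpy, scipy, OpenCV 4.12 (cv2) and the standard library are available. Lean on these libraries where they do the work, as an engineer would, in place of code of your own. Each camera call takes 0.05 s, during which the arm holds its last target.

## Working session

There is one attempt and no reset: what is moved stays moved. The work goes in short steps, Python scripts to look and compute and a shell command to move; the robot and the scene stay as the last step left them, time stands still between calls to the robot, and variables do not carry over. Pictures are saved under pics/ and viewed, and the job is handed in when it is done.

```bash
ls; mkdir -p pics
python3 - <<'E'
from workcell import bot, optics, workorder
import cv2,numpy as np
print(bot.read_state(), bot.tcp_to_grasp)
for n in("top","side"):
    c=optics.read_camera(n); cv2.imwrite(f"pics/{n}0.png",c["image"][:,:,::-1]); np.savez(f"{n}0.npz",**c)
    print(n,c["mtx"].round(1).tolist(),c["world_from_camera"].round(3).tolist())
E
```

```text
pics
{'time': 0.0, 'q': array([-1.16690227e+00,  2.64781487e-01,  1.60539901e+00,  3.83658581e-06,
        1.27368827e+00, -3.69100142e-02]), 'joint_vel': array([ 0.00060748, -0.00116577,  0.00102754, -0.00048723, -0.00172997,
       -0.00047573]), 'joint_torque': array([ 1.81271524e-03, -5.15115845e+01, -3.67313755e+01,  2.30272299e-04,
        1.32361820e-02,  4.37602466e-06]), 'tool_pos': array([ 0.28770232, -0.60979792,  0.22992942]), 'tcp_rot': array([-0.44344491,  1.97970872, -1.97517233]), 'wrist_force': array([0.5408927 , 1.13982607, 0.72219634]), 'torque': array([-0.02749057, -0.04331071,  0.00853385]), 'width': 0.9992233347495552} -0.0187
top [[457.6, 0.0, 255.6], [0.0, 457.6, 196.7], [0.0, 0.0, 1.0]] [[-0.004, -0.999, 0.048, 0.561], [-1.0, 0.003, -0.009, 0.025], [0.009, -0.048, -0.999, 1.128], [0.0, 0.0, 0.0, 1.0]]
side [[424.9, 0.0, 256.8], [0.0, 424.9, 199.7], [0.0, 0.0, 1.0]] [[-0.807, -0.461, 0.368, 0.189], [-0.59, 0.612, -0.527, 0.606], [0.018, -0.643, -0.766, 0.924], [0.0, 0.0, 0.0, 1.0]]
```

View pics/top0.png

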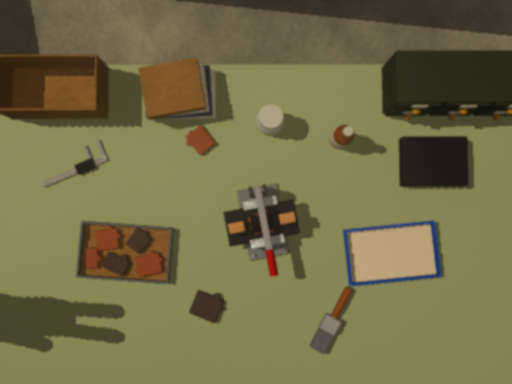

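View pics/side0.png

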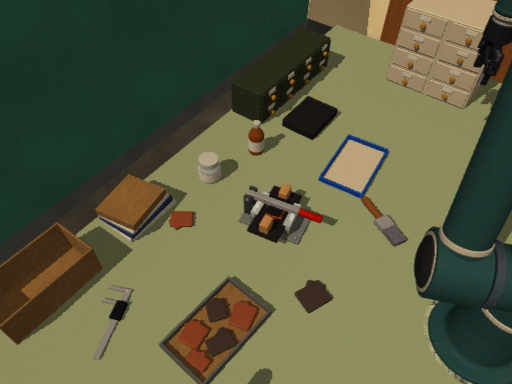

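The top view shows the fixture at about (262,222), the red handle at (271,262) pointing towards the robot, the blocks at (237,228) and (287,218), the blue tray at (392,253) on the right, and the bottle at (343,137).

```bash
cat > h.py <<'E'
import numpy as np,cv2
def ray(c,u,v,z):
    K=c["mtx"];T=c["world_from_camera"]
    d=T[:3,:3]@np.linalg.solve(K,[u,v,1.]);o=T[:3,3]
    return o+d*(z-o[2])/d[2]
def blobs(c,lo,hi,box,minA=20):
    hsv=cv2.cvtColor(np.ascontiguousarray(c["image"]),cv2.COLOR_RGB2HSV)
    m=cv2.inRange(hsv,np.array(lo),np.array(hi)); k=np.zeros_like(m);x0,y0,x1,y1=box;k[y0:y1,x0:x1]=m[y0:y1,x0:x1]
    cs,_=cv2.findContours(k,cv2.RETR_EXTERNAL,cv2.CHAIN_APPROX_NONE)
    return [q for q in cs if cv2.contourArea(q)>=minA],k
E
python3 - <<'E'
from h import *
c=dict(np.load("top0.npz"))
im=c["image"]
for n,p in dict(blockL=(237,228),blockR=(287,218),handle=(271,262),tray=(392,253),rim=(346,235),bottle=(345,136)).items():
    print(n,im[p[1],p[0]],cv2.cvtColor(im[p[1]:p[1]+1,p[0]:p[0]+1],cv2.COLOR_RGB2HSV)[0,0],c["z_map"][p[1],p[0]])
def rep(n,lo,hi,box,z):
    for q in blobs(c,lo,hi,box)[0]:
        r=cv2.minAreaRect(q); w=[ray(c,*p,z)[:2] for p in cv2.boxPoints(r)]
        s=[np.linalg.norm(w[i]-w[(i+1)%4]).round(4) for i in(0,1)]
        e=w[1]-w[0] if s[0]>s[1] else w[2]-w[1]
        print(n,cv2.contourArea(q),np.round(r[0],1),ray(c,*r[0],z).round(4),s,"longdir deg",np.degrees(np.arctan2(e[1],e[0])).round(1))
rep("block",(5,120,110),(22,255,255),(220,195,305,245),.072)
rep("handle",(0,200,100),(4,255,255),(255,240,290,285),.0745)
rep("trayrim",(105,120,60),(125,255,255),(335,210,450,295),.018)
rep("trayfloor",(8,50,150),(25,150,255),(335,210,450,295),.006)
rep("bottle",(0,120,30),(14,255,255),(325,115,365,155),.08)
big=cv2.resize(im[180:290,200:460],None,fx=3,fy=3,interpolation=cv2.INTER_CUBIC);cv2.imwrite("pics/top0z.png",big[:,:,::-1])
E
```

```text
blockL [171 113  57] [ 15 170 171] 1.0510011
blockR [172 114  57] [ 15 171 172] 1.054237
handle [156  20  11] [  2 237 156] 1.0394357
tray [186 162 121] [ 19  89 186] 1.1224815
rim [ 54  70 116] [112 136 116] 1.1088933
bottle [99 79 55] [ 16 113  99] 1.0374812
block 135.5 [235.9 227. ] [0.5426 0.0607 0.072 ] [np.float64(0.0356), np.float64(0.0234)] longdir deg -78.9
block 134.5 [286.7 217.6] [ 0.5639 -0.0564  0.072 ] [np.float64(0.0361), np.float64(0.0235)] longdir deg -80.8
handle 124.5 [271.1 262.5] [ 0.4613 -0.0198  0.0745] [np.float64(0.0144), np.float64(0.0549)] longdir deg -168.9
trayrim 4942.0 [392.1 253. ] [ 0.4774 -0.3152  0.018 ] [np.float64(0.2238), np.float64(0.1342)] longdir deg -84.4
trayfloor 3777.0 [392.7 252.7] [ 0.4771 -0.3203  0.006 ] [np.float64(0.1988), np.float64(0.1191)] longdir deg -84.4
bottle 141.0 [341. 136.] [ 0.7517 -0.1827  0.08  ] [np.float64(0.0336), np.float64(0.0398)] longdir deg -147.0
```

Run:
```python
from h import *
c=dict(np.load("side0.npz"));im=c["image"]
cv2.imwrite("pics/side0z.png",cv2.resize(im[150:260,220:420],None,fx=4,fy=4,interpolation=cv2.INTER_CUBIC)[:,:,::-1])
```

```text
(no output)
```

View pics/top0z.png

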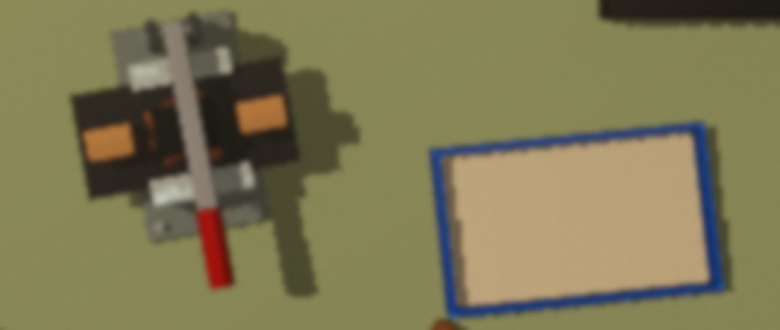

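View pics/side0z.png

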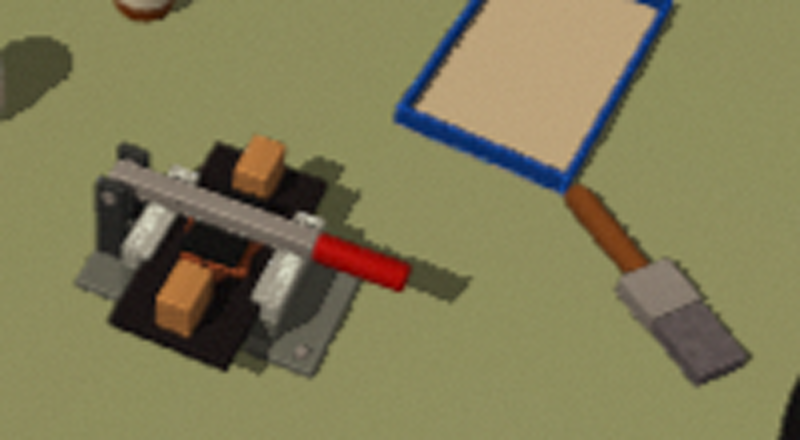

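```bash
cat >> h.py <<'E'
from scipy.spatial.transform import Rotation as Ro
def toolR(yaw,flip=1):
    # tool y down, tool z = flip * (direction yaw+90deg)
    y=np.array([0,0,-1.]);z=flip*np.array([-np.sin(yaw),np.cos(yaw),0]);x=np.cross(y,z)
    return np.c_[x,y,z]
def need(s,pos,R):
    R0=Ro.from_rotvec(s["tcp_rot"]).as_matrix()
    print("shift",(R0.T@(np.array(pos)-s["tool_pos"])).round(4),"turn(tool)",Ro.from_matrix(R0.T@R).as_rotvec().round(4),"|deg|",np.degrees(Ro.from_matrix(R0.T@R).magnitude()).round(1))
E
python3 - <<'E'
from h import *
from workcell import bot
s=bot.read_state()
print(Ro.from_rotvec(s["tcp_rot"]).as_matrix().round(3).tolist())
c=dict(np.load("top0.npz"))
print("bar far end",ray(c,257.3,188.3,.0775),ray(c,272.5,274,.0725))
for f in(1,-1):
    need(s,[.46,-.019,.2],toolR(np.radians(10.5),f))
E
```

```text
[[-0.904, -0.001, 0.427], [-0.427, 0.002, -0.904], [-0.0, -1.0, -0.002]]
bar far end [0.63133298 0.011158   0.0775    ] [ 0.43482928 -0.02295273  0.0725    ]
shift [-0.4079  0.031  -0.4608] turn(tool) [ 3.0000e-04 -2.8841e+00 -3.0000e-03] |deg| 165.2
shift [-0.4079  0.031  -0.4608] turn(tool) [2.000e-03 2.575e-01 2.000e-04] |deg| 14.8
```

```bash
python3 -m handwheel '[[-0.029,0,-0.033,0,0,0,1],[-0.029,0,-0.033,0,0,0,1],[-0.029,0,-0.033,0,0,0,1],[-0.029,0,-0.033,0,0,0,1],[-0.029,0,-0.033,0,0,0,1],[-0.029,0,-0.033,0,0,0,1],[-0.029,0,-0.033,0,0,0,1],[-0.029,0,-0.033,0,0,0,1]]'; python3 -m handwheel '[[-0.029,0,-0.033,0,0,0,1],[-0.029,0,-0.033,0,0,0,1],[-0.029,0,-0.033,0,0,0,1],[-0.029,0,-0.033,0,0,0,1],[-0.029,0,-0.033,0,0,0,1],[-0.029,0,-0.033,0,0.13,0,1],[0,0,0,0,0.13,0,1],[0,0,0,0,0,0,1]]'
python3 - <<'E'
from h import *
from workcell import bot,optics
s=bot.read_state()
c=optics.read_camera("wrist"); np.savez("w1.npz",**c,pos=s["tool_pos"],rot=s["tcp_rot"])
cv2.imwrite("pics/w1.png",c["image"][:,:,::-1]);print(s["time"],s["q"].round(2),c["hand_eye"].round(3).tolist())
need(s,[.463,-.0185,.2],toolR(np.radians(10.3),-1))
E
```

```text
time: 1.1
tool_pos: [0.3851, -0.2711, 0.2309]
tcp_rot: [-0.443, 1.978, -1.977]
wrist_force: [1.4, 0.4, 0.7]
width: 0.998
time: 2.1
tool_pos: [0.4578, -0.0188, 0.2308]
tcp_rot: [-0.197, 2.126, -2.126]
wrist_force: [-0.1, 0.4, 0.1]
width: 1.001
2.1 [-0.1  -0.16  2.05 -0.    1.25  1.29] [[0.0, 0.949, 0.315, -0.08], [-0.001, -0.315, 0.949, -0.142], [1.0, -0.001, 0.001, -0.001], [0.0, 0.0, 0.0, 1.0]]
shift [-0.0052  0.0308  0.0007] turn(tool) [0.0001 0.0039 0.0009] |deg| 0.2
```

View pics/w1.png

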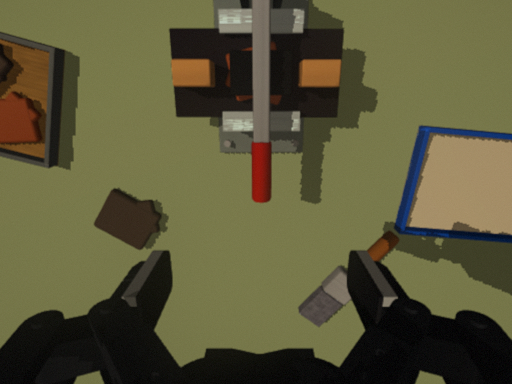

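The wrist view shows the handle at columns 252–271, rows 142–201. The blocks are at about (193,73) and (320,73), squarely aligned with the image.

```bash
cat >> h.py <<'E'
def wcam(d):
    T=np.eye(4);T[:3,:3]=Ro.from_rotvec(d["rot"]).as_matrix();T[:3,3]=d["pos"]
    d["world_from_camera"]=T@d["hand_eye"];return d
def rect(c,n,lo,hi,box,z,minA=30):
    for q in blobs(c,lo,hi,box,minA)[0]:
        r=cv2.minAreaRect(q); w=[ray(c,*p,z)[:2] for p in cv2.boxPoints(r)]
        s=[np.linalg.norm(w[i]-w[(i+1)%4]).round(4) for i in(0,1)]
        e=w[1]-w[0] if s[0]>s[1] else w[2]-w[1]
        print(n,cv2.contourArea(q),np.round(r[0],1),ray(c,*r[0],z).round(4),s,"longdir",np.degrees(np.arctan2(e[1],e[0])).round(1))
E
python3 - <<'E'
from h import *
c=wcam(dict(np.load("w1.npz")))
rect(c,"handle",(0,180,60),(5,255,255),(240,130,285,215),.0695)
rect(c,"block",(8,120,90),(22,255,255),(160,40,360,100),.072)
print(ray(c,261.5,201,.0695),ray(c,261.5,142,.0695))
print("z of handle", c["z_map"][175,261])
E
```

```text
handle 963.0 [261. 172.] [ 0.4589 -0.0201  0.0695] [np.float64(0.0178), np.float64(0.0612)] longdir -168.9
block 1055.5 [319.5  72.5] [ 0.5618 -0.0554  0.072 ] [np.float64(0.0371), np.float64(0.0232)] longdir -79.5
block 971.5 [190.  72.] [0.5406 0.0614 0.072 ] [np.float64(0.0344), np.float64(0.0222)] longdir -79.5
[ 0.42802767 -0.02644457  0.0695    ] [ 0.48915284 -0.0149622   0.0695    ]
z of handle 0.30139285
```

```bash
python3 -m handwheel '[[0.003,0.05,0.001,0,0,0,1],[0,0.05,0,0,0,0,1],[0,0.05,0,0,0,0,1],[0,0.03,0,0,0,0,1],[0,0,0,0,0,0,0.15],[0,0,0,0,0,0,0.15],[0,0,0,0,0,0,0],[0,0,0,0,0,0,0]]' 25;python3 -m handwheel '[[0,0,0,0,0,0,0],[0,0,0,0,0,0,0]]'
python3 - <<'E'
from h import *
from workcell import bot,optics
s=bot.read_state()
c=optics.read_camera("wrist"); np.savez("w2.npz",**c,pos=s["tool_pos"],rot=s["tcp_rot"])
cv2.imwrite("pics/w2.png",c["image"][:,:,::-1])
E
```

```text
time: 3.15
tool_pos: [0.4569, -0.021, 0.0529]
tcp_rot: [-0.189, 2.125, -2.125]
wrist_force: [0.8, 1.0, 1.5]
width: 0.223
time: 3.4
tool_pos: [0.4568, -0.021, 0.0522]
tcp_rot: [-0.189, 2.125, -2.126]
wrist_force: [4.1, 0.0, 2.0]
width: 0.222
```

View pics/w2.png

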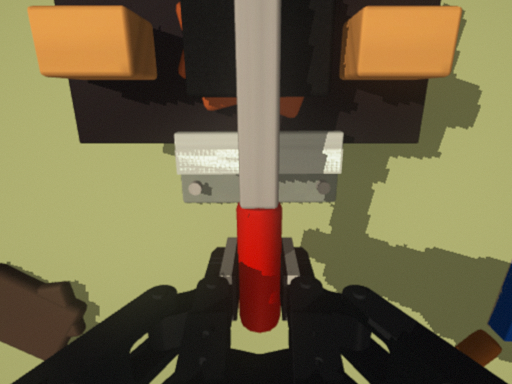

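```bash
python3 -m handwheel '[[-0.001,-0.018,0,0,0,0,0],[-0.003,-0.018,0,0,0,0,0],[-0.005,-0.0175,0,0,0,0,0],[-0.0065,-0.017,0,0,0,0,0],[-0.008,-0.016,0,0,0,0,0],[0,0,0,0,0,0,0]]'
python3 - <<'E'
from h import *
from workcell import bot,optics
print(bot.read_state()["torque"].round(2))
c=optics.read_camera("side")
cv2.imwrite("pics/s3.png",c["image"][:,:,::-1])
E
```

```text
time: 4.2
tool_pos: [0.4786, -0.0168, 0.1391]
tcp_rot: [-0.194, 2.127, -2.127]
wrist_force: [-3.8, -3.6, 2.5]
width: 0.226
[-0.37  0.65  0.03]
```

View pics/s3.png

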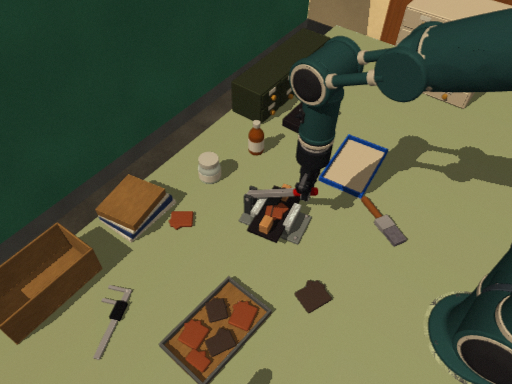

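The bar is rising in the grip: red at about (308,190), forces small. I'll continue along the arc.

```bash
python3 -m handwheel '[[-0.010,-0.015,0,0,0,0,0],[-0.0115,-0.014,0,0,0,0,0],[-0.013,-0.013,0,0,0,0,0],[-0.014,-0.0115,0,0,0,0,0],[-0.015,-0.010,0,0,0,0,0],[-0.016,-0.008,0,0,0,0,0],[0,0,0,0,0,0,0]]'
python3 -m handwheel '[[-0.017,-0.0065,0,0,0,0,0],[-0.0175,-0.0045,0,0,0,0,0],[-0.018,-0.003,0,0,0,0,0],[-0.018,-0.001,0,0,0,0,0],[0,0,0,0,0,0,0],[0,0,0,0,0,0,0]]'
python3 - <<'E'
from h import *
from workcell import bot,optics
print(bot.read_state()["torque"].round(2))
c=optics.read_camera("side")
cv2.imwrite("pics/s4.png",c["image"][100:270,180:400,::-1].repeat(3,0).repeat(3,1))
E
```

```text
time: 5.12
tool_pos: [0.5586, -0.0017, 0.2099]
tcp_rot: [-0.19, 2.126, -2.125]
wrist_force: [1.3, -0.8, -2.2]
width: 0.227
time: 5.88
tool_pos: [0.6259, 0.011, 0.2242]
tcp_rot: [-0.192, 2.128, -2.125]
wrist_force: [0.9, 2.0, -1.0]
width: 0.225
[ 0.36 -0.09  0.05]
```

View pics/s4.png

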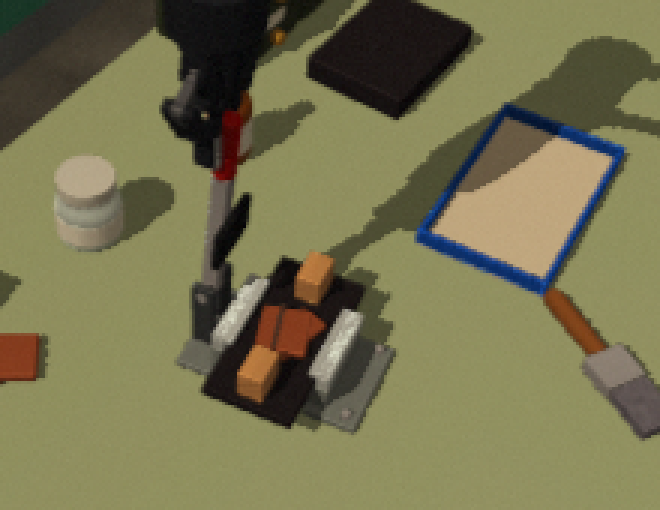

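```bash
python3 -m handwheel '[[0,0,0,0,0,0,0.6],[0,0,0,0,0,0,0.6],[0,0,0,0,0,0,0.6],[0,-0.03,0,0,0,0,0.6],[0,-0.05,0,0,0,0,0.6],[0.02,-0.02,0.05,0,0,0,0.6],[0.035,0,0.05,0,0,0,0.6],[0,0,0,0,0,0,0.6]]'
python3 - <<'E'
from h import *
from workcell import bot,optics
s=bot.read_state()
for n in("wrist","side","top"):
    c=optics.read_camera(n); np.savez(n[0]+"5.npz",**c,pos=s["tool_pos"],rot=s["tcp_rot"])
    im=c["image"][:,:,::-1]
    if n!="wrist": 
        y,x=(100,180) if n=="side" else (120,180)
        im=im[y:y+170,x:x+220].repeat(3,0).repeat(3,1)
    cv2.imwrite(f"pics/{n}5.png",im)
need(s,[.57,-.06,.2],toolR(np.radians(10.4),-1))
E
```

```text
time: 6.92
tool_pos: [0.5887, -0.1016, 0.3253]
tcp_rot: [-0.187, 2.127, -2.131]
wrist_force: [1.6, 0.7, -0.2]
width: 0.604
shift [ 0.0112  0.1252 -0.0444] turn(tool) [-0.0018 -0.0057 -0.0007] |deg| 0.3
```

View pics/wrist5.png

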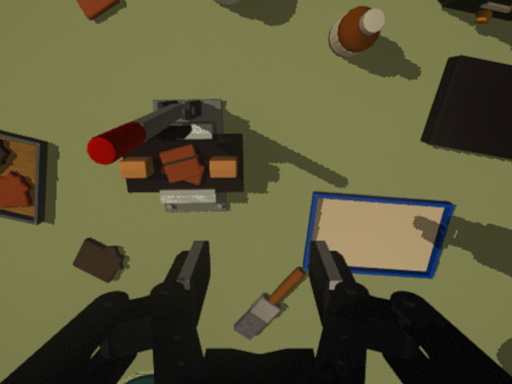

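View pics/side5.png

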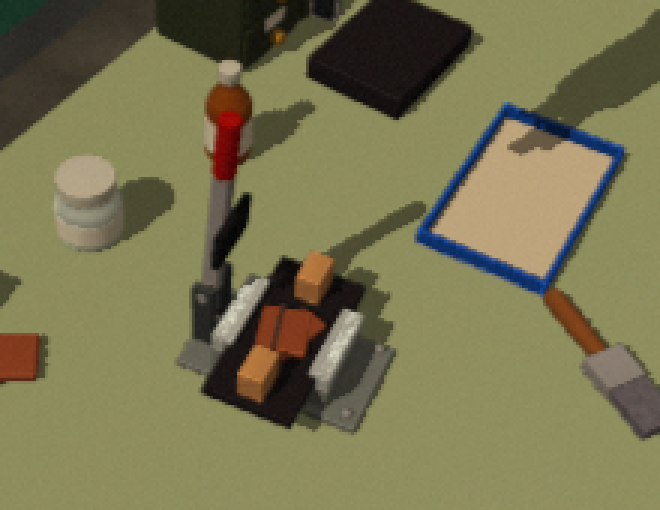

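View pics/top5.png

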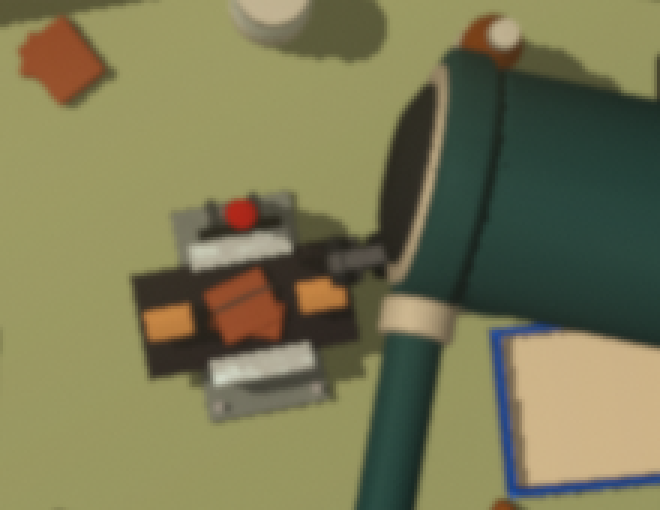

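The bar stands upright: in the top view the red handle end is over the hinge at about (260,191). The plate is still on the bed with the right-hand block at (223,167) in the wrist view.

Run:
```python
from h import *
t=dict(np.load("t5.npz"));w=wcam(dict(np.load("w5.npz")))
rect(t,"handle top",(0,190,80),(5,255,255),(245,175,275,205),.2705)
rect(w,"blocks w",(8,120,90),(22,255,255),(110,145,245,190),.072)
rect(w,"tray rim",(105,120,50),(125,255,255),(295,185,470,285),.018,300)
rect(t,"blocks t",(8,120,90),(22,255,255),(215,200,300,240),.072)
s=dict(np.load("s5.npz"))
rect(s,"blocks s",(8,120,110),(22,255,255),(250,180,310,240),.072)
```

```text
handle top 56.5 [260. 191.] [0.6134 0.0086 0.2705] [np.float64(0.015), np.float64(0.015)] longdir 179.7
blocks w 433.0 [222.  168.5] [ 0.5625 -0.0563  0.072 ] [np.float64(0.0342), np.float64(0.0232)] longdir -80.0
blocks w 439.0 [132.1 168.5] [0.5418 0.0611 0.072 ] [np.float64(0.0362), np.float64(0.0248)] longdir -77.1
blocks w 631.0 [184.4 173.5] [ 0.547  -0.0079  0.072 ] [np.float64(0.0501), np.float64(0.0339)] longdir -65.4
blocks w 329.5 [176.8 153.8] [0.5718 0.0045 0.072 ] [np.float64(0.0447), np.float64(0.0144)] longdir -66.1
tray rim 1590.0 [377.9 235.4] [ 0.4815 -0.3168  0.018 ] [np.float64(0.1376), np.float64(0.2295)] longdir -84.2
blocks t 170.5 [235.7 227.1] [0.5425 0.0611 0.072 ] [np.float64(0.0393), np.float64(0.0271)] longdir -78.9
blocks t 154.5 [286.7 217.6] [ 0.5639 -0.0565  0.072 ] [np.float64(0.039), np.float64(0.0267)] longdir -78.9
blocks t 423.0 [261.9 223.3] [0.551  0.0007 0.072 ] [np.float64(0.0531), np.float64(0.0558)] longdir -155.8
blocks s 318.0 [270.  216.3] [0.5398 0.0441 0.072 ] [np.float64(0.1083), np.float64(0.052)] longdir -82.8
blocks s 113.0 [283.6 191.6] [ 0.5584 -0.0461  0.072 ] [np.float64(0.0568), np.float64(0.0251)] longdir -72.9
```

Run:
```python
from h import *
s=dict(np.load("s5.npz"));K=s["mtx"];T=s["world_from_camera"]
f=np.radians(10.4);n=np.array([-np.sin(f),np.cos(f),0]);X=np.array([np.cos(f),np.sin(f),0]);h=np.array([.627,.0115,.0695])
hsv=cv2.cvtColor(np.ascontiguousarray(s["image"]),cv2.COLOR_RGB2HSV)
m=cv2.inRange(hsv,(0,200,80),(4,255,255))
for v in range(136,192,4):
    if v<160:
        u=np.where(m[v,245:270])[0]+245
    else:
        r=s["image"][v,235:270].astype(int); u=np.where((abs(r[:,0]-r[:,1])<14)&(abs(r[:,0]-r[:,2])<30)&(r[:,0]>80))[0]+235
    if len(u)==0: continue
    d=T[:3,:3]@np.linalg.solve(K,[u.mean(),v,1.]);o=T[:3,3]
    p=o+d*((h-o)@n)/(d@n); print(v,u.min(),u.max(),"along X",((p-h)@X).round(4),"z",p[2].round(4))
```

```text
140 253 260 along X -0.0151 z 0.2652
144 253 258 along X -0.0126 z 0.2518
148 252 258 along X -0.0117 z 0.2388
152 251 256 along X -0.008 z 0.2243
156 251 258 along X -0.0099 z 0.212
160 251 251 along X -0.0016 z 0.1949
164 250 255 along X -0.0058 z 0.183
168 250 263 along X -0.0096 z 0.1708
172 250 254 along X -0.0048 z 0.1542
176 249 252 along X -0.0007 z 0.1377
180 249 250 along X 0.002 z 0.1214
184 248 249 along X 0.0048 z 0.1047
188 248 249 along X 0.0048 z 0.0891
```

Both views put the bar at about 86°, a little short. I'll regrip and bring it 12 mm further over.

```bash
python3 -m handwheel '[[-0.016,0,-0.035,0,0,0,0.6],[-0.016,0,-0.035,0,0,0,0.6],[-0.015,0,-0.034,0,0,0,0.6],[0,0.03,0,0,0,0,0.6],[0,0.04,0,0,0,0,0.6],[0,0.03,0,0,0,0,0.5],[0,0,0,0,0,0,0],[0,0,0,0,0,0,0]]' 30
python3 -m handwheel '[[0,0,0,0,0,0,0],[0,0,0,0,0,0,0],[-0.006,0,0,0,0,0,0],[-0.006,0,0,0,0,0,0],[0,0,0,0,0,0,0],[0,0,0,0,0,0,0]]'
python3 - <<'E'
from workcell import bot,optics
import cv2
c=optics.read_camera("side")
cv2.imwrite("pics/s6.png",c["image"][100:270,180:400,::-1].repeat(3,0).repeat(3,1))
E
```

```text
time: 8.07
tool_pos: [0.616, 0.0093, 0.2208]
tcp_rot: [-0.201, 2.12, -2.137]
wrist_force: [3.2, -13.6, -16.1]
width: 0.221
time: 8.82
tool_pos: [0.6279, 0.0115, 0.2217]
tcp_rot: [-0.2, 2.122, -2.136]
wrist_force: [3.1, -12.6, -12.6]
width: 0.226
```

View pics/s6.png

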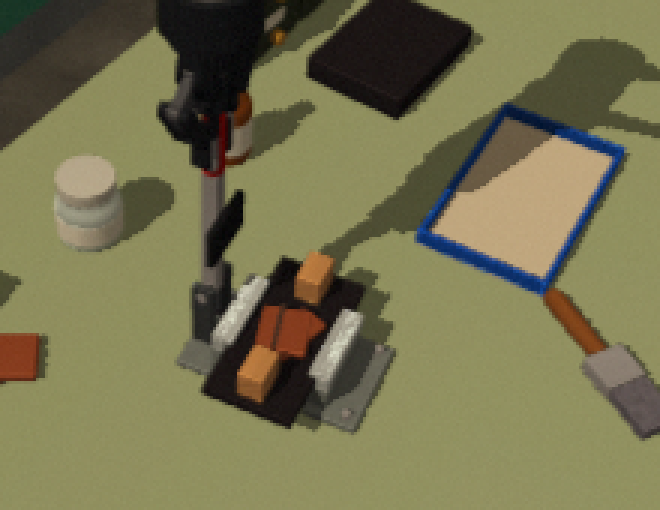

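Now the bar looks vertical, at column 213 from base to handle. I'll release, retreat up and aside, and measure.

```bash
python3 -m handwheel '[[0,0,0,0,0,0,0.6],[0,0,0,0,0,0,0.6],[0,0,0,0,0,0,0.6],[0,-0.03,0,0,0,0,0.6],[0,-0.05,0,0,0,0,0.6],[0.02,-0.02,0.04,0,0,0,0.6],[0.035,0,0.05,0,0,0,0.6],[0,0,0.02,0,0,0,0.6]]'
python3 - <<'E'
from h import *
from workcell import bot,optics
st=bot.read_state()
s=optics.read_camera("side");t=optics.read_camera("top");w=dict(optics.read_camera("wrist"),pos=st["tool_pos"],rot=st["tcp_rot"]);wcam(w)
cv2.imwrite("pics/s7.png",s["image"][100:270,180:400,::-1].repeat(3,0).repeat(3,1))
rect(t,"handle top",(0,190,80),(5,255,255),(245,170,275,205),.2705)
rect(s,"handle side px",(0,200,80),(4,255,255),(235,120,275,180),.24)
rect(w,"blocks w",(8,120,90),(22,255,255),(60,100,265,220),.072,300)
rect(w,"tray rim",(105,120,50),(125,255,255),(265,185,500,300),.018,300)
need(st,[.5645,-.063,.15],toolR(np.radians(10.4),-1))
E
```

```text
time: 9.88
tool_pos: [0.594, -0.1051, 0.3261]
tcp_rot: [-0.189, 2.126, -2.128]
wrist_force: [0.8, 0.9, -0.1]
width: 0.6
handle top 54.0 [258.5 184.5] [0.6256 0.0114 0.2705] [np.float64(0.016), np.float64(0.016)] longdir -135.3
handle side px 107.5 [251.  146.5] [0.6252 0.012  0.24  ] [np.float64(0.0145), np.float64(0.0788)] longdir 126.4
blocks w 436.5 [219.5 172.5] [ 0.5618 -0.0572  0.072 ] [np.float64(0.0357), np.float64(0.0234)] longdir -79.8
blocks w 622.5 [180.5 175. ] [ 0.5491 -0.0063  0.072 ] [np.float64(0.0515), np.float64(0.0333)] longdir -79.8
blocks w 427.0 [129.6 172.1] [0.5411 0.0609 0.072 ] [np.float64(0.0356), np.float64(0.0263)] longdir -76.9
blocks w 326.0 [174.4 157.9] [0.5709 0.0039 0.072 ] [np.float64(0.0443), np.float64(0.0146)] longdir -65.9
tray rim 1562.0 [375.4 239.5] [ 0.4799 -0.3189  0.018 ] [np.float64(0.139), np.float64(0.2291)] longdir -84.3
shift [ 0.0219  0.176  -0.047 ] turn(tool) [-0.0014 -0.0025 -0.002 ] |deg| 0.2
```

View pics/s7.png

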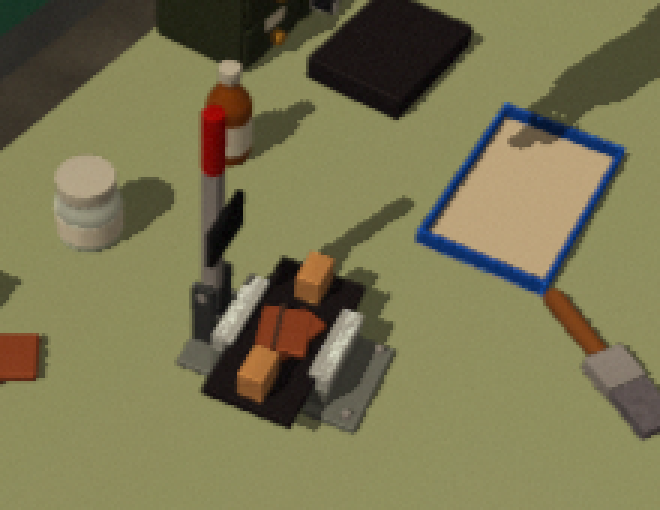

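```bash
python3 -m handwheel '[[0.011,0,-0.024,0,0,0,0.6],[0.011,0.03,-0.024,0,0,0,0.6],[0,0.05,0,0,0,0,0.6],[0,0.05,0,0,0,0,0.6],[0,0.05,0,0,0,0,0.6],[0,0.03,0,0,0,0,0.6],[0,0,0,0,0,0,0.6]]'
python3 - <<'E'
from h import *
from workcell import bot,optics
st=bot.read_state()
w=dict(optics.read_camera("wrist"),pos=st["tool_pos"],rot=st["tcp_rot"]);wcam(w)
cv2.imwrite("pics/w8.png",w["image"][:,:,::-1])
rect(w,"blocks w",(8,120,90),(22,255,255),(60,100,500,384),.072,300)
need(st,[.5634,-.0617,.047],toolR(np.radians(10.4),-1))
E
```

```text
time: 10.9
tool_pos: [0.5621, -0.0578, 0.1108]
tcp_rot: [-0.202, 2.132, -2.126]
wrist_force: [0.3, 0.1, 0.0]
width: 0.598
blocks w 2592.5 [177. 217.] [ 0.5554 -0.005   0.072 ] [np.float64(0.0512), np.float64(0.032)] longdir -79.5
blocks w 2447.0 [258.5 213.5] [ 0.5673 -0.0558  0.072 ] [np.float64(0.0341), np.float64(0.0324)] longdir -79.5
blocks w 1966.5 [ 87. 213.] [0.5477 0.0518 0.072 ] [np.float64(0.0336), np.float64(0.0321)] longdir -79.5
blocks w 1535.0 [166.1 185.5] [0.5753 0.0037 0.072 ] [np.float64(0.0438), np.float64(0.0149)] longdir -65.4
shift [-0.001   0.0638  0.0043] turn(tool) [0.0031 0.001  0.0068] |deg| 0.4
```

View pics/w8.png

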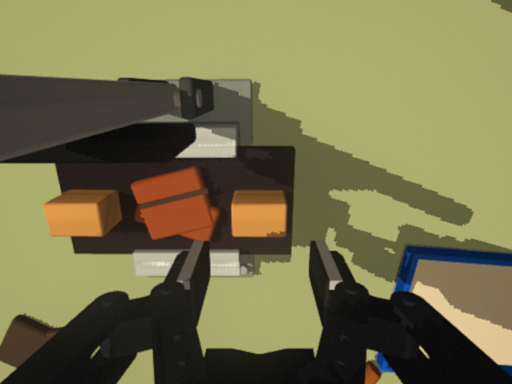

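The jaws still open along the fixture's y and need a quarter turn. I'll go up first so the camera clears the bar, then turn −90° about the tool's y.

```bash
python3 -m handwheel '[[0,-0.05,0.01,0,0,0,0.6],[0,-0.06,0.01,0,0,0,0.6],[0,-0.06,0.01,0,0,0,0.6],[0,-0.03,0,0,0,0,0.6],[0,0,0,0,-0.17,0,0.6],[0,0,0,0,-0.17,0,0.6],[0,0,0,0,-0.17,0,0.6],[0,0,0,0,-0.17,0,0.6]]'; python3 -m handwheel '[[0,0,0,0,-0.18,0,0.6],[0,0,0,0,-0.18,0,0.6],[0,0,0,0,-0.18,0,0.6],[0,0,0,0,-0.18,0,0.6],[0,0,0,0,-0.17,0,0.6],[0,0,0,0,0,0,0.6]]'
python3 - <<'E'
from h import *
from workcell import bot,optics
st=bot.read_state();print(st["q"].round(2))
need(st,[.5634,-.0617,.15],toolR(np.radians(10.4-90),-1))
E
```

```text
time: 11.95
tool_pos: [0.5711, -0.0888, 0.3176]
tcp_rot: [-0.785, 1.702, -1.707]
wrist_force: [-0.3, -0.1, -0.2]
width: 0.602
time: 12.7
tool_pos: [0.571, -0.0889, 0.3171]
tcp_rot: [-1.286, 1.073, -1.079]
wrist_force: [-0.6, -0.0, 0.9]
width: 0.599
[-0.2   0.04  1.71  0.    1.39 -0.38]
shift [-0.0284  0.167  -0.0033] turn(tool) [-1.9000e-03  3.1389e+00 -6.3000e-03] |deg| 179.8
```

```bash
python3 -m handwheel '[[-0.014,0.05,-0.002,0,0,0,0.6],[-0.014,0.05,-0.001,0,0,0,0.6],[0,0.05,0,0,0,0,0.6],[0,0.03,0,0,0,0,0.6],[0,0,0,0,0,0,0.6]]'
python3 - <<'E'
from h import *
from workcell import bot,optics
st=bot.read_state()
w=dict(optics.read_camera("wrist"),pos=st["tool_pos"],rot=st["tcp_rot"]);wcam(w)
cv2.imwrite("pics/w9.png",w["image"][:,:,::-1])
rect(w,"blocks w",(8,120,110),(22,255,255),(60,100,500,384),.072,300)
need(st,[.5634,-.0617,.047],toolR(np.radians(10.4-90),1))
E
```

```text
time: 13.32
tool_pos: [0.5603, -0.0618, 0.1325]
tcp_rot: [-1.29, 1.081, -1.074]
wrist_force: [0.3, -0.5, -0.3]
width: 0.6
blocks w 1764.5 [264.5 199. ] [ 0.5613 -0.0524  0.072 ] [np.float64(0.0225), np.float64(0.0418)] longdir -78.6
blocks w 817.0 [289.6 119.2] [0.5673 0.0043 0.072 ] [np.float64(0.0132), np.float64(0.0278)] longdir -64.7
blocks w 2099.5 [252. 128.] [ 0.5444 -0.0055  0.072 ] [np.float64(0.033), np.float64(0.036)] longdir -78.7
shift [0.0006 0.0854 0.0034] turn(tool) [ 0.0044 -0.0037 -0.0017] |deg| 0.3
```

View pics/w9.png

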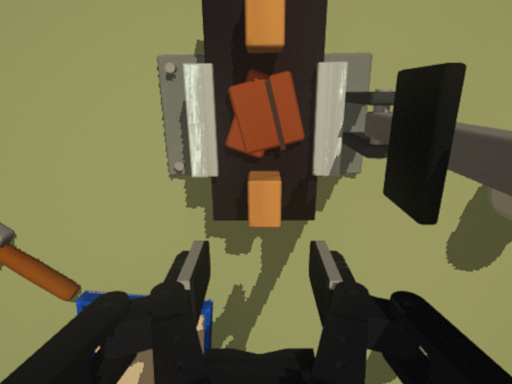

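```bash
python3 -m handwheel '[[0.001,0.03,0.0025,0,0,0,0.6],[0,0.03,0,0,0,0,0.6],[0,0.025,0,0,0,0,0.6],[0,0,0,0,0,0,0.6],[0,0,0,0,0,0,0.2],[0,0,0,0,0,0,0.1],[0,0,0,0,0,0,0.0],[0,0,0,0,0,0,0]]' 90
python3 -m handwheel '[[0,0,0,0,0,0,0],[0,0,0,0,0,0,0]]'
python3 - <<'E'
from h import *
from workcell import bot,optics
st=bot.read_state();print(st["torque"].round(2))
w=optics.read_camera("wrist")
cv2.imwrite("pics/w10.png",w["image"][:,:,::-1])
s=optics.read_camera("side")
cv2.imwrite("pics/s10.png",s["image"][100:270,180:400,::-1].repeat(3,0).repeat(3,1))
E
```

```text
time: 14.38
tool_pos: [0.5668, -0.0632, 0.0523]
tcp_rot: [-1.286, 1.072, -1.079]
wrist_force: [-0.8, -0.1, 4.9]
width: 0.26
time: 14.62
tool_pos: [0.5668, -0.0632, 0.0523]
tcp_rot: [-1.286, 1.072, -1.079]
wrist_force: [-0.7, 1.3, 6.2]
width: 0.257
[ 0.04  0.31 -0.04]
```

View pics/w10.png

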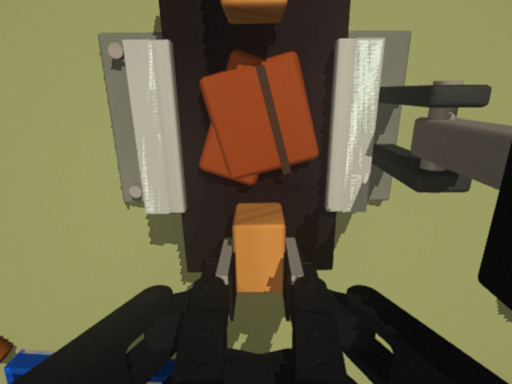

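View pics/s10.png

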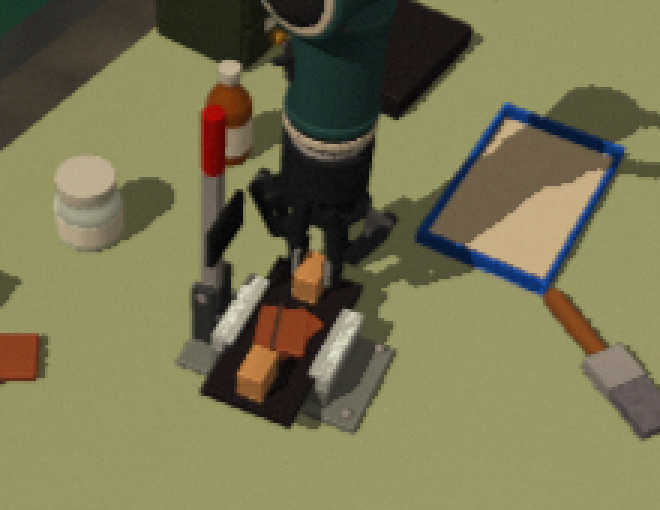

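```bash
python3 - <<'E'
from h import *
from workcell import bot
R=Ro.from_rotvec(bot.read_state()["tcp_rot"]).as_matrix();print(R.round(4).tolist(), np.degrees(np.arctan2(R[1,0],R[0,0])))
E
python3 -m handwheel '[[0.008,0,0,0,0,0,0],[0.012,0,0,0,0,0,0],[0.012,0,0,0,0,0,0],[0,0,0,0,0,0,0]]'
```

```text
[[0.1787, 0.0043, 0.9839], [-0.9839, -0.0006, 0.1787], [0.0014, -1.0, 0.0041]] -79.70665025301597
time: 15.22
tool_pos: [0.5725, -0.0958, 0.0519]
tcp_rot: [-1.287, 1.073, -1.079]
wrist_force: [0.5, -1.7, 7.6]
width: 0.259
```

```bash
python3 -m handwheel '[[0.012,0,0,0,0,0,0],[0.012,0,0,0,0,0,0],[0.012,0,0,0,0,0,0],[0.012,0,0,0,0,0,0],[0.012,0,0,0,0,0,0],[0,0,0,0,0,0,0]]'
python3 - <<'E'
from h import *
from workcell import bot,optics
print(bot.read_state()["torque"].round(2))
s=optics.read_camera("side")
cv2.imwrite("pics/s11.png",s["image"][100:270,180:400,::-1].repeat(3,0).repeat(3,1))
E
```

```text
time: 15.98
tool_pos: [0.582, -0.1553, 0.05]
tcp_rot: [-1.289, 1.074, -1.078]
wrist_force: [-0.5, -2.4, 7.0]
width: 0.259
[0.38 0.16 0.  ]
```

View pics/s11.png

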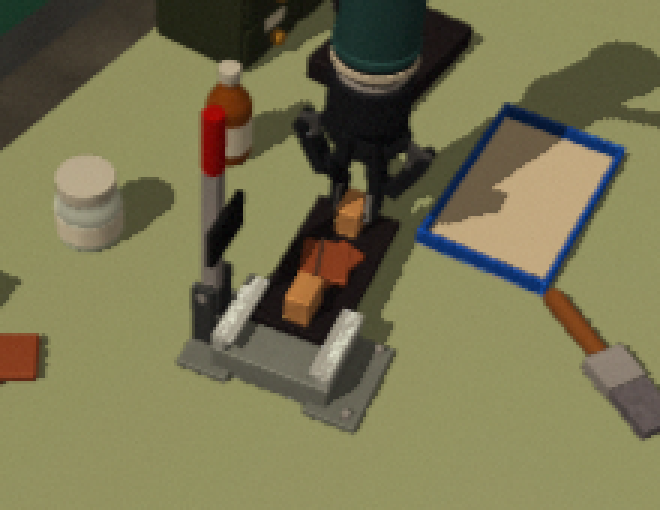

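The plate is sliding level with about 95 mm done. The commanded height is slightly low, pressing down with 7 N, so I'll raise it by 5–6 mm while sliding on.

```bash
python3 -m handwheel '[[0.006,-0.003,0,0,0,0,0],[0.011,-0.002,0,0,0,0,0],[0.012,0,0,0,0,0,0],[0,0,0,0,0,0,0]]'
python3 - <<'E'
from h import *
from workcell import bot,optics
print(bot.read_state()["torque"].round(2))
s=optics.read_camera("side")
cv2.imwrite("pics/s12.png",s["image"][100:270,180:400,::-1].repeat(3,0).repeat(3,1))
E
```

```text
time: 16.52
tool_pos: [0.5867, -0.1837, 0.054]
tcp_rot: [-1.289, 1.075, -1.077]
wrist_force: [2.9, -0.2, -1.9]
width: 0.262
[-0.28 -0.51 -0.24]
```

View pics/s12.png

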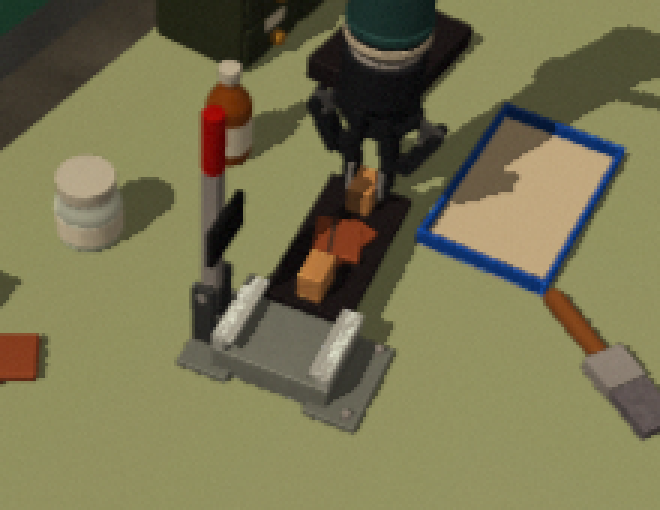

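```bash
python3 -m handwheel '[[0.008,0,0,0,0,0,0],[0.012,0,0,0,0,0,0],[0.010,0,0,0,0,0,0],[0,0,0,0,0,0,0]]'
python3 - <<'E'
from h import *
from workcell import bot,optics
print(bot.read_state()["torque"].round(2))
s=optics.read_camera("side")
cv2.imwrite("pics/s13.png",s["image"][100:270,180:400,::-1].repeat(3,0).repeat(3,1))
w=optics.read_camera("wrist");np.savez("w13.npz",**w)
cv2.imwrite("pics/w13.png",w["image"][:,:,::-1])
E
```

```text
time: 17.08
tool_pos: [0.5915, -0.2126, 0.0541]
tcp_rot: [-1.289, 1.076, -1.076]
wrist_force: [-0.4, -0.2, -1.2]
width: 0.258
[-0.14 -0.02 -0.02]
```

View pics/s13.png

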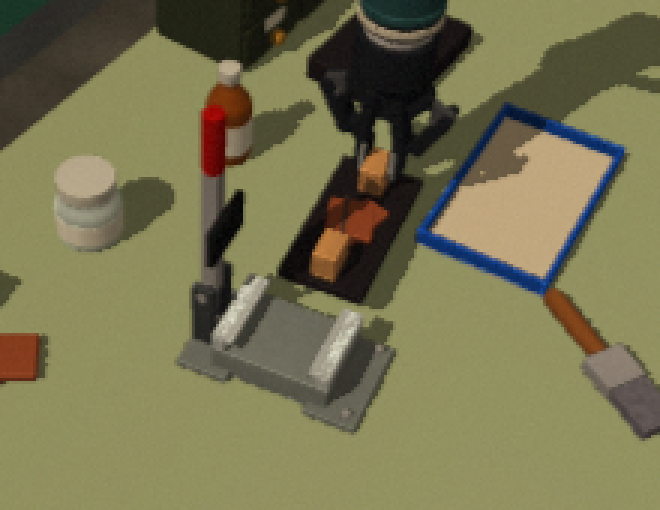

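View pics/w13.png

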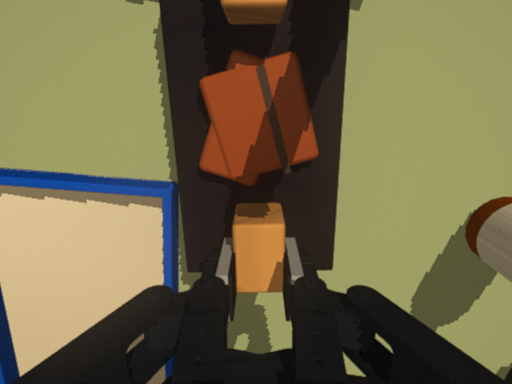

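The plate is completely clear, and the block sits at the same wrist pixels (258,247) as when it was gripped, so the plate is level in hand. Next I'll lift and work out the move to the tray.

```bash
python3 -m handwheel '[[0,-0.015,0,0,0,0,0],[0,-0.02,0,0,0,0,0],[0,-0.01,0,0,0.04,0,0],[0,0,0,0,0.04,0,0],[0,0,0,0,0,0,0]]'
python3 - <<'E'
from h import *
from workcell import bot,optics
st=bot.read_state()
need(st,[.4857,-.3837,.095],toolR(np.radians(5.7-90),1))
E
```

```text
time: 17.8
tool_pos: [0.5927, -0.2116, 0.1015]
tcp_rot: [-1.254, 1.132, -1.137]
wrist_force: [-0.3, 0.2, -3.3]
width: 0.257
shift [ 0.1604  0.0064 -0.1237] turn(tool) [-0.0025  0.0013  0.0013] |deg| 0.2
```

```bash
python3 -m handwheel '[[0.015,0,-0.012,0,0,0,0],[0.027,0,-0.021,0,0,0,0],[0.033,0,-0.025,0,0,0,0],[0.033,0,-0.025,0,0,0,0],[0.027,0,-0.021,0,0,0,0],[0.018,0.003,-0.014,0,0,0,0],[0.007,0.003,-0.006,0,0,0,0],[0,0,0,0,0,0,0]]'
python3 - <<'E'
from h import *
from workcell import bot,optics
st=bot.read_state()
need(st,[.4857,-.3837,.04],toolR(np.radians(5.7-90),1))
for n in("side","top","wrist"):
    c=optics.read_camera(n)
    im=c["image"][:,:,::-1]
    if n=="side": im=im[80:250,230:450].repeat(3,0).repeat(3,1)
    if n=="top": im=im[150:320,292:512].repeat(3,0).repeat(3,1)
    cv2.imwrite(f"pics/{n}14.png",im)
E
```

```text
time: 18.8
tool_pos: [0.4837, -0.3829, 0.0926]
tcp_rot: [-1.254, 1.137, -1.135]
wrist_force: [0.5, -0.1, -2.9]
width: 0.259
shift [0.001  0.0526 0.0019] turn(tool) [ 0.0006 -0.0003 -0.0012] |deg| 0.1
```

View pics/side14.png

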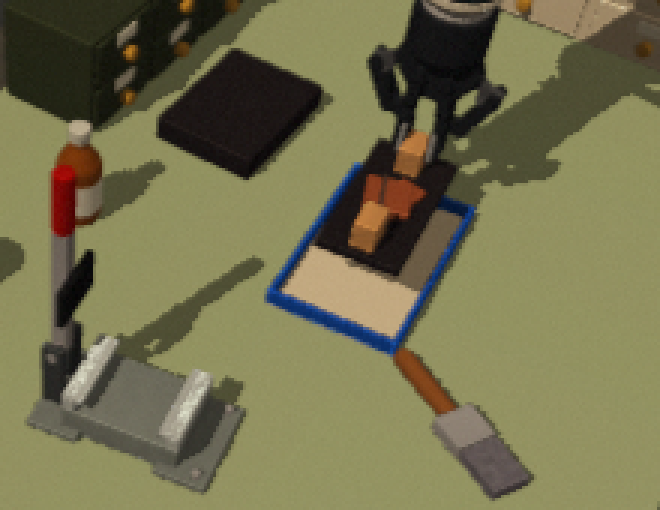

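View pics/top14.png

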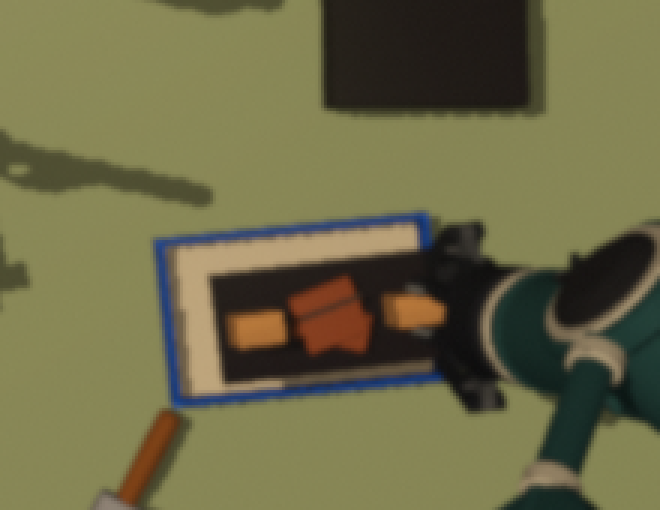

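View pics/wrist14.png

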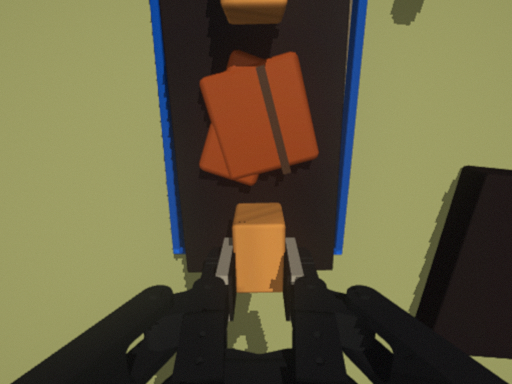

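Run:
```python
from h import *
from workcell import optics
t=optics.read_camera("top")
print("blockA",ray(t,378,259.7,.1125)); 
rect(t,"blockA",(8,130,110),(20,255,255),(364,250,389,270),.1125)
print("plate far-left edge mid (z.085)",ray(t,364,260,.085))
print("tray left inner rim",ray(t,347,257,.018),"outer corners",ray(t,343.5,230,.018),ray(t,351,285.5,.018))
```

```text
blockA [ 0.46990091 -0.25475214  0.1125    ]
blockA 163.0 [377.5 259.5] [ 0.4703 -0.2537  0.1125] [np.float64(0.0377), np.float64(0.0242)] longdir -90.3
plate far-left edge mid (z.085) [ 0.46689436 -0.23044003  0.085     ]
tray left inner rim [ 0.46823033 -0.2057706   0.018     ] outer corners [ 0.53336625 -0.1981471   0.018     ] [ 0.39986271 -0.21450964  0.018     ]
```

```bash
python3 -m handwheel '[[0,0.015,0.002,0,0,0,0],[0,0.02,0,0,0,0,0],[0,0.015,0,0,0,0,0],[0,0.008,0,0,0,0,0],[0,0.003,0,0,0,0,0],[0,0,0,0,0,0,0],[0,0,0,0,0,0,0]]'; python3 -m handwheel '[[0,0.002,0,0,0,0,0],[0,0.002,0,0,0,0,0],[0,0,0,0,0,0,0],[0,0,0,0,0,0,0]]'
```

```text
time: 19.88
tool_pos: [0.4868, -0.3834, 0.0331]
tcp_rot: [-1.255, 1.134, -1.137]
wrist_force: [0.3, 0.7, -1.8]
width: 0.261
time: 20.38
tool_pos: [0.4863, -0.3829, 0.0283]
tcp_rot: [-1.255, 1.135, -1.135]
wrist_force: [-0.4, 0.9, -3.3]
width: 0.258
```

```bash
python3 -m handwheel '[[0,0.002,0,0,0,0,0],[0,0.001,0,0,0,0,0],[0,0,0,0,0,0,0],[0,0,0,0,0,0,0]]'; python3 -m handwheel '[[0,0.001,0,0,0,0,0],[0,0.001,0,0,0,0,0],[0,0,0,0,0,0,0],[0,0,0,0,0,0,0]]'
```

```text
time: 20.88
tool_pos: [0.4863, -0.3829, 0.0253]
tcp_rot: [-1.255, 1.135, -1.135]
wrist_force: [-0.6, -0.0, -2.6]
width: 0.261
time: 21.38
tool_pos: [0.4864, -0.3831, 0.0244]
tcp_rot: [-1.255, 1.135, -1.136]
wrist_force: [-2.7, 2.3, 5.3]
width: 0.256
```

Contact at TCP z = 0.0244 as predicted, with the force going from −2.6 to +5.3 N. I'll check before letting go.

Run:
```python
from h import *
from workcell import bot,optics
print(bot.read_state()["torque"].round(2))
for n in("side","wrist"):
    c=optics.read_camera(n)
    im=c["image"][:,:,::-1]
    if n=="side": im=im[80:250,230:450].repeat(3,0).repeat(3,1)
    cv2.imwrite(f"pics/{n}15.png",im)
```

```text
[0.31 0.27 0.06]
```

View pics/side15.png

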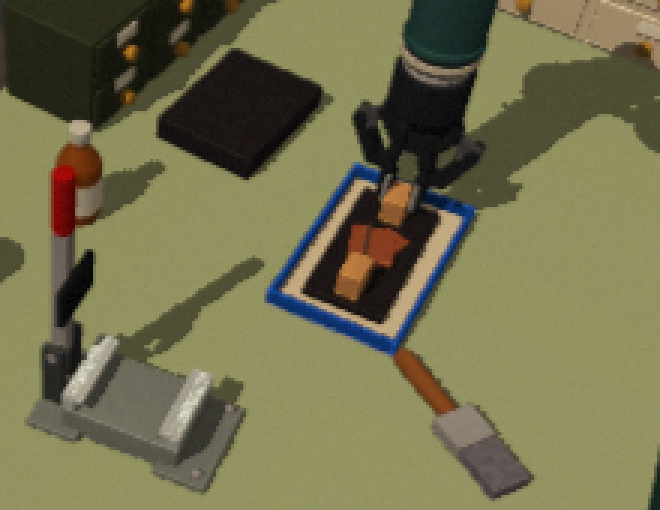

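View pics/wrist15.png

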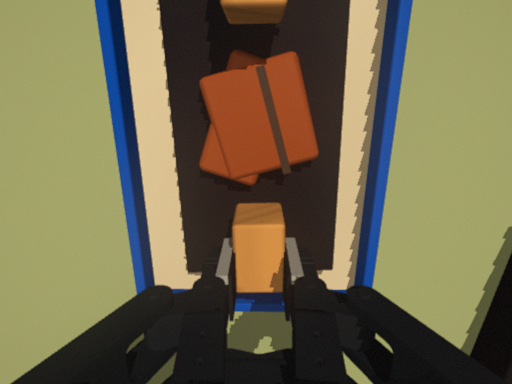

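The plate lies in the tray with even margins all round. I'll open and withdraw.

```bash
python3 -m handwheel '[[0,0,0,0,0,0,0.35],[0,0,0,0,0,0,0.5],[0,0,0,0,0,0,0.5],[0,0,0,0,0,0,0.5],[0,-0.02,0,0,0,0,0.5],[0,-0.04,0,0,0,0,0.5],[0,-0.05,0,0,0,0,0.5],[0,-0.05,0,0,0,0,0.5]]'; python3 -m handwheel '[[0.03,-0.03,0,0,0,0,0.5],[0.04,0,0,0,0,0,0.5],[0.04,0,0,0,0,0,0.5],[0,0,0,0,0,0,0.5],[0,0,0,0,0,0,0.5]]'
python3 - <<'E'
from h import *
from workcell import bot,optics
for n in("side","top"):
    c=optics.read_camera(n); np.savez(n[0]+"16.npz",**c)
    im=c["image"][:,:,::-1]
    if n=="side": im=im[80:250,190:450].repeat(3,0).repeat(3,1)
    else: im=im[110:310,230:490].repeat(3,0).repeat(3,1)
    cv2.imwrite(f"pics/{n}16.png",im)
    if n=="top":
        rect(c,"handle",(0,190,80),(5,255,255),(245,170,275,205),.2705)
        rect(c,"blocks",(8,130,100),(20,255,255),(350,230,440,275),.044)
        for z in [(376,259),(410,256)]: print(c["z_map"][z[1],z[0]])
E
```

```text
time: 22.48
tool_pos: [0.4863, -0.383, 0.1863]
tcp_rot: [-1.255, 1.134, -1.136]
wrist_force: [0.5, -0.7, 0.3]
width: 0.502
time: 23.1
tool_pos: [0.4972, -0.492, 0.214]
tcp_rot: [-1.254, 1.135, -1.135]
wrist_force: [0.7, 0.3, 0.6]
width: 0.498
handle 53.0 [258.5 184.5] [0.6256 0.0114 0.2705] [np.float64(0.016), np.float64(0.016)] longdir -135.3
blocks 159.5 [369.9 256. ] [ 0.4725 -0.2545  0.044 ] [np.float64(0.0409), np.float64(0.0259)] longdir -82.2
blocks 169.5 [419.3 249.9] [ 0.4864 -0.372   0.044 ] [np.float64(0.0438), np.float64(0.0259)] longdir -80.9
blocks 340.5 [393.4 253.3] [ 0.4785 -0.3104  0.044 ] [np.float64(0.0491), np.float64(0.0527)] longdir -159.0
1.0840412
1.1113813
```

View pics/side16.png

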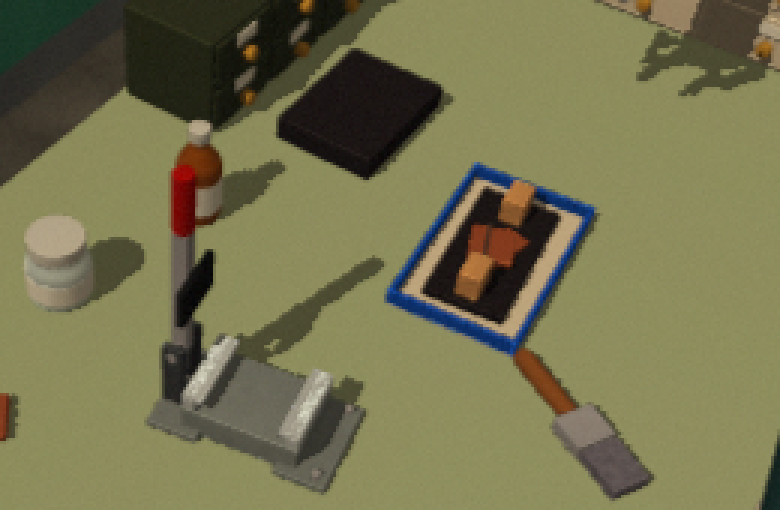

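View pics/top16.png

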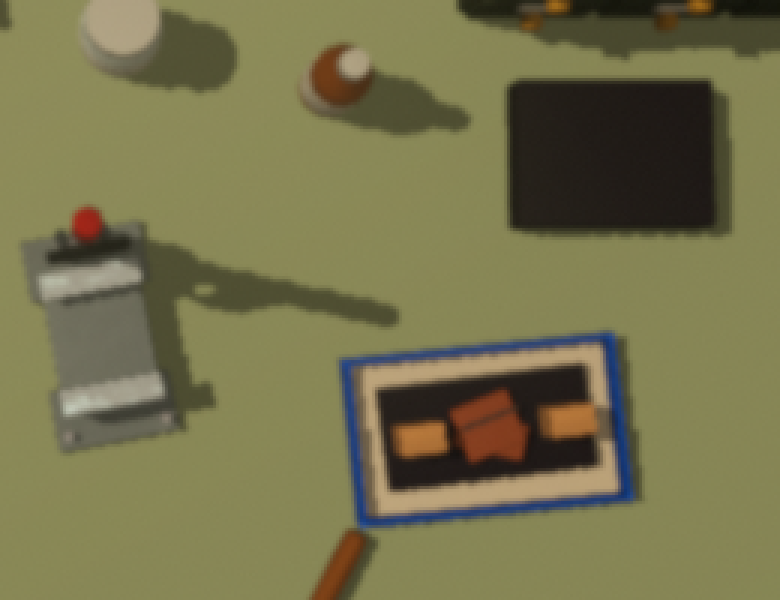

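Plate flat in the tray, inside all four walls. The bar is upright at (258,184), the bottle is standing at (343,135), and the arm is clear. I'll hand it in.

Run:
```python
from workcell import workorder
print(workorder.finish_job())
```

```text
the job is handed in; nothing more can be done
None
```

The job is handed in at about 23 s, well under the 58 s limit. The bar is upright, the plate is flat in the blue tray, and the brown bottle never moved.

- **Bar:** The first swing stopped about 4–5° short in the top and side views. I regripped the handle and brought it 12 mm further. At the end the top of the handle was about 1–2 mm from directly over the hinge, so the bar stands at about 90°.
- **Slide:** I pulled the plate out by its −y block, about 150 mm along the fixture's y, before lifting. Partway out the tool sat about 2 mm low and pressed down with about 7 N. I raised it by 5 mm and carried on. The block's position in the wrist view did not change, so the plate stayed level in the grip.
- **Placing:** I lowered it in small steps until it touched the tray floor, where the vertical force went from −2.6 to +5.3 N at the height I expected. Only then did I let go. The last pictures show the plate inside all four tray walls and the arm clear of everything.

No final check failed. Two small mismatches along the way:
- The tray centre measured by the top and wrist cameras differed by about 3 mm.
- When I gripped the block, the tool sat about 5 mm higher than commanded.

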